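# Seat the keyed drive pulley on a diesel pump

### The arm

A 6-joint arm with a two-finger parallel gripper is mounted at the origin on the work surface. World frame = base frame: x ahead of the robot, y to its left, z up, the work surface at z = 0. Lengths are in m, angles in rad, forces in N, time in s.
With the tool pointing down it reaches from about 0.35 to 0.775 m from the base axis. Payload 7.3 kg.
Tool frame: the origin (TCP) lies on the front face of the gripper's body, between the roots of the fingers; the fingertips stand 66 mm ahead of it and the grasp point (between the pads) lies 47 mm ahead of it; z points along the fingers, y is the direction in which the jaws open and shut (so a half turn about z gives the same grasp; the last joint's range is limited). The gripper opens to 92 mm and grips with 3 to 60 N. Pads are 19 mm wide; open, the fingers measure 130 mm over their backs; the gripper's body (75 mm by 190 mm) begins 47 mm behind the grasp point.
Start: joints at [-1.27, 0.342, 1.524, -0, 1.275, -0.146], TCP at [0.227, -0.473, 0.292] pointing down, gripper open.
Joint ranges: [-2.53, 2.53], [-0.77, 2.02], [0.04, 2.7], [-1, 4.14], [0.28, 2.66], [-3.11, 3.11]. Speed limits (rad/s): [2.57, 2.57, 3.14, 3.14, 3.14, 3.14].

### API

Orientations are given as [roll, pitch, yaw] about the fixed x, y, z axes, in that order (R = Rz(yaw) Ry(pitch) Rx(roll)).
In Python, from cell import observe, read_camera, hand_in, search_frame, tip_of gives the robot as it stands. The module is installed in compiled form; this text tells all that it offers.
- The arm moves only by the tool apply_moves, never from a script. Its argument "motion" is a list of rows, each an object with "offset": the shift along the tool's x, y, z in mm, a list of three; "rotation": the turn, a rotation vector about the tool's x, y, z in rad, a list of three. In form: [{"offset": [x, y, z], "rotation": [rx, ry, rz]}, ...]. A call has 1 to 12 rows; each row shifts and turns the pose as measured when the row begins, along the tool's axes as they then stand; what a row does not reach is not made up. A row lasts 1/12 s, in which the tool goes at most 41.7 mm and 7.16 degrees, less where a joint would pass 70% of its speed; a pose out of reach is approached as far as the arm can. A call with a gripper value outside its range is refused whole. "grip" is the closure, from 0 (fully open) to 1 (shut), set as the call begins (left out, the last holds). The fingers move at their own pace and stop on an object; "grip_force" is the grip in N (left out, the last holds). Time passes only in rows, so rows that do not move let the fingers close. It gives the time, the measured TCP pose, the force and the opening at its end, in the units of the state.
- observe(): the state, without advancing time (a new reading comes with each control period).
- read_camera(name): name is "side" or "top"; returns a dict with "img" (480x640x3 uint8, red, green, blue), "camera_matrix" (3x3 intrinsics, pixels), "D" ([k1, k2, p1, p2, k3] as OpenCV has them; the pictures are not rectified), "R" (3x3) and "t" (3): a world point X has camera coordinates R X + t. Camera axes: x right, y down, z forward; pixel columns grow to the right and rows downward; lengths in m; the calibration is good to about 2 mm. A picture is of the moment at which its call begins. There is no depth.
- hand_in(): hands the job in, once; it reports no verdict.
Trained networks look in a picture, given as the dict that the camera call returned (one of the last four; its "shot" number tells which), for a name from the list of things; names that differ only in an ending like _2 or _b are one class to them, and where a whole thing is asked for, a point or a joint stands for the part that bears it (a point fixed in the world has none). Each returns a list of dicts, best first, with "score" (0 to 1); they miss things now and then, are a little off and sometimes report something else, mostly with a low value. They report only what shows in the picture. A call takes as long as a camera call.
- search_frame(query, picture): "location" ([x, y, z] in m, in world coordinates, good to about 4 mm: the middle of the surface that is visible of it).
- tip_of(query, picture): "location" ([x, y, z] in m, in world coordinates, good to about 4 mm: a listed point, or the origin of a listed thing).
The state is a dict: "time": time; "qpos": joint angles; "qvel": joint speeds; "joint_efforts": joint torques, N m; "tool_pos": TCP position; "tool_rot": TCP orientation; "contact_force": force on the tool from outside, world axes, zero at the start; "torque": the same for the moment, N m; "opening": finger opening in m.
Only numpy, scipy, OpenCV 4.12 (cv2) and the standard library are available. Lean on these libraries where they do the work, as an engineer would, in place of code of your own. Each camera call takes 0.05 s, during which the arm holds its last target.

### The job

The toothed pulley of the diesel pump held in the vice is still sitting high on its hub, kept off the flange by the dowel pin. With a fingertip, turn it until the notch in its boss stands over the pin, then press it down until it is seated fully home on the flange. Do not lift or pull the pulley, and leave the bolt, tools and other things where they are.

Things in the scene. Friction and masses are not known exactly. Their poses are not given: they have to be found in the camera images.
- pulley: aluminium toothed belt pulley, 154 mm over its teeth, 26 mm high, about 0.55 kg, lying flat on the pump's upright hub. Origin: centre of the underside, on the turning axis; z up; x axis towards the notch. Three spokes at 60, 180 and 300 degrees from the notch, 14 mm wide, 6 to 20 mm above the underside. It turns either way without end and stays where it is left; about 3 N on a spoke's side turns it.
- window (a point): centre of one of the three open windows between boss, spokes and rim, at the underside, 47 mm from the axis on the notch's side; the others are 120 degrees on either way. Each is 42 mm wide radially (radius 26 to 68 mm). A fingertip let down into one can push the side of a spoke. Below it, 8.5 mm under the underside, is the flange (to radius 33 mm, at its lug 53 mm); elsewhere it is free for 25 mm or more.
- pulley_top (a point): centre of the top of the pulley's boss, 26 mm above the underside and level with the rim's top. The boss is 52 mm across with a 20 mm bore, in which the spigot's end stands about 14 mm down at the start and 5 mm down when seated. A place to press.
- notch (a point): the notch: a U-shaped cut in the edge of the pulley's boss, 14 mm wide, 7 mm deep, open through the boss's full height and seen from above. The point lies in its mouth, 27 mm from the axis, at the underside, where the pin's centre is to be. It starts anywhere but within 40 degrees of the pin.
- pin_tip (a point): top of the single steel dowel pin, bright, 12 mm in diameter with a round end, standing 8 mm up from the hub's flange, 27 mm from the axis. It stands on the flange's one lug; more than half of it shows from above, outside the boss's edge, when no spoke is over it. Fixed: the hub does not turn.
- drive_hub: the pump's drive hub, fixed: dark round flange 66 mm across, 10 mm thick, with a lug 26 mm wide reaching out to 53 mm from the axis at the pin, seen through the windows, and a spigot 19 mm in diameter, 21 mm high. Origin: centre of the flange's top face, on the pulley's axis, 186 mm above the bench; x axis towards the pin. When seated, the pulley's underside lies on this face and its top is 26 mm above it.
- pulley_seat (a joint): how far the pulley is pushed down, m: 0 at the start (underside 8.5 mm above the flange, 0.5 mm clear of the pin), 0.0085 fully seated. A snug fit: it stays at any height, takes about 9 N to go down, and stops on the pin at 0.001 to 0.003 unless the notch is over it. The pin's round end draws the notch in if it is within about 2 mm.
- vice: fixed blue bench vice holding the pump: origin on the bench under the pulley's axis, screw handle towards its -x. Jaws 100 mm wide (y), 135 mm high; anvil behind them, 84 to 140 mm along +x, 108 mm high; handle out to 175 mm along -x, up to 90 mm high; foot 170 mm wide. The pump is below the hub, up to 166 mm high within 45 mm of the axis, its unions lower and out to 75 mm.
- pulley_bolt: the pulley's centre bolt with its flanged hex head, 60 mm long, standing head down on the vice's anvil behind the jaws; origin at the centre of its foot. Bystander
- washer: thick dark steel washer, 34 mm across, 5 mm high, lying on the bench; origin at the centre of its underside. Bystander
- socket_small: steel socket, 26 mm across, 32 mm high, standing on the bench; origin at the centre of its foot. Bystander
- socket_large: steel socket, 34 mm across, 40 mm high, standing on the bench; origin at the centre of its foot. Bystander
- ratchet: ratchet handle, 207 mm long and 25 mm high, lying on the bench; origin under its middle, x axis towards its steel head. Bystander
- screwdriver: screwdriver, 200 mm long and 26 mm high, lying on the bench; origin under its middle, x axis towards the blade. Bystander
- spanner: steel spanner, 180 mm long and 8 mm high, lying on the bench; origin under its middle. Bystander
- grease_tin: closed steel tin, 68 mm across, 50 mm high; origin at the centre of its foot. Bystander

How it is judged:
By the outcome, as a careful person would: the job done as asked, in the order asked, and still so for the second after the job is handed in, with the robot touching nothing.
It also fails if it takes over 48 s, if anything falls off the work surface, if the arm or the gripper's body presses on something with over 40 N, if the wrist force passes 120 N, or if a joint passes its speed limit or range.

## Working session

There is one attempt and no reset: what is moved stays moved. The work goes in short steps, Python scripts to look and compute and a tool call to move; the robot and the scene stay as the last step left them, time stands still between calls to the robot, and variables do not carry over. Pictures are saved under pics/ and viewed, and the job is handed in when it is done.

Besides the shell and the picture viewer there is one more tool, called after "Emit:" as name(argument=value, ...) on one line, values as JSON. apply_moves: Moves the arm, as the interface text tells. Its arguments: {"type":"object","properties":{"motion":{"type":"array"},"grip":{"type":"number"},"grip_force":{"type":"number"}},"required":["motion"]}

```bash
mkdir -p pics; cat > h.py <<'E'
import cv2,numpy as np
from cell import *
def cam(n,f):
    p=read_camera(n); cv2.imwrite('pics/'+f,p['img'][:,:,::-1]); return p
def proj(p,X):
    r,_=cv2.Rodrigues(p['R']); return cv2.projectPoints(np.array(X,float).reshape(-1,3),r,np.array(p['t'],float),p['camera_matrix'],np.array(p['D'],float))[0].reshape(-1,2)
def onplane(p,uv,z):
    n=cv2.undistortPoints(np.array([[uv]],float),p['camera_matrix'],np.array(p['D'],float))[0,0]
    R=np.array(p['R']);d=R.T@[n[0],n[1],1];c=-R.T@np.array(p['t']);return c+d*(z-c[2])/d[2]
E
python3 - <<'E'
from h import *
o=observe();print(o)
for n in('top','side'):
    p=cam(n,n+'1.png');R=np.array(p['R']);print(n,-R.T@np.array(p['t']))
    for q in('pulley','pulley_top','notch','pin_tip','drive_hub','window','vice','pulley_bolt'):
        print(q,[(np.round(d['location'],4).tolist(),round(d['score'],2)) for d in tip_of(q,p)][:4])
E
```

```text
{'time': 0.0, 'qpos': array([-1.27001451e+00,  3.42717460e-01,  1.52503652e+00,  1.44190131e-05,
        1.27537557e+00, -1.46023606e-01]), 'qvel': array([ 0.00025145, -0.00085026, -0.00038174,  0.00086993,  0.00155762,
       -0.00123731]), 'joint_efforts': array([-3.80750702e-03, -4.31262946e+01, -2.44222087e+01,  7.15118204e-02,
        5.60399517e-02, -1.32163213e-04]), 'tool_pos': array([ 0.22676499, -0.47315739,  0.29154081]), 'tool_rot': array([-3.14007412e+00, -2.37266937e-04,  4.46801038e-01]), 'contact_force': array([-0.56312505,  0.06565352, -0.55453445]), 'torque': array([-0.03039769, -0.02714705, -0.03403442]), 'opening': 0.09192207493135306}
top [0.4180466  0.01332706 1.32220275]
pulley [([0.5966, -0.0168, 0.1938], 0.59), ([0.5968, -0.0186, 0.1844], 0.37)]
pulley_top [([0.6023, -0.0161, 0.2215], 0.93)]
notch [([0.5798, -0.0374, 0.1959], 0.69)]
pin_tip [([0.6017, -0.048, 0.1937], 0.56), ([0.6013, -0.0148, 0.2293], 0.47)]
drive_hub [([0.6005, -0.0185, 0.1836], 0.72)]
window []
vice [([0.5989, -0.0203, -0.0028], 0.71)]
pulley_bolt [([0.7096, 0.0095, 0.1071], 0.44)]
side [ 0.25243261 -0.69142288  0.92260245]
pulley [([0.5978, -0.0169, 0.1926], 0.66)]
pulley_top [([0.6014, -0.0132, 0.2197], 0.61), ([0.5973, -0.0448, 0.1936], 0.59)]
notch [([0.5761, -0.0368, 0.1933], 0.87)]
pin_tip [([0.5972, -0.0446, 0.192], 0.71), ([0.5444, 0.4012, 0.0005], 0.46)]
drive_hub [([0.5985, -0.0198, 0.1871], 0.76)]
window [([0.5644, -0.0531, 0.1948], 0.81)]
vice [([0.5973, -0.0188, -0.0006], 0.59), ([0.5962, -0.0171, 0.1856], 0.34)]
pulley_bolt [([0.7076, 0.0084, 0.1032], 0.53)]
```

```bash
python3 - <<'E'
import cv2
for n,(u,v) in {'top':(0,0),'side':(0,0)}.items(): pass
E
python3 - <<'E'
from h import *
for n in('top','side'):
    p=read_camera(n); c=proj(p,[[.599,-.017,.2]])[0]; print(n,c)
    x,y=int(c[0]),int(c[1]); x0=max(x-80,0);y0=max(y-70,0)
    im=p['img'][y0:y0+140,x0:x0+160,::-1]; cv2.imwrite(f'pics/{n}_c.png',cv2.resize(im,None,fx=5,fy=4.2857 if 0 else 5,interpolation=cv2.INTER_CUBIC)[:600*2]) if 0 else cv2.imwrite(f'pics/{n}_c.png',cv2.resize(im[10:130],None,fx=5,fy=5,interpolation=cv2.INTER_CUBIC)); print(x0,y0+10)
E
```

```text
top [319.62868027 228.67375878]
239 168
side [345.60660827 226.61670121]
265 166
```

View pics/top1.png

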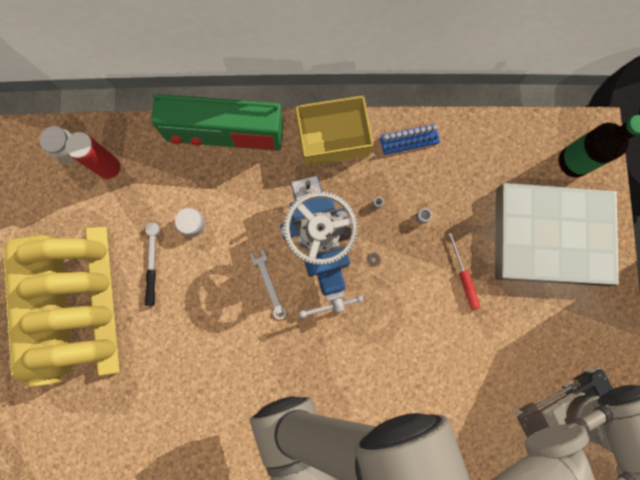

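View pics/side1.png

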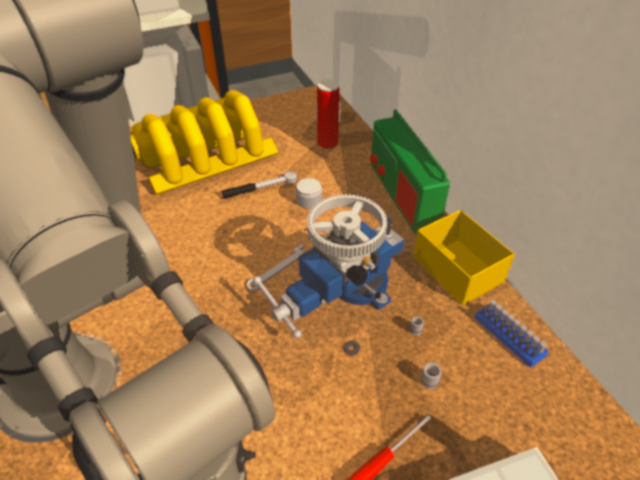

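View pics/top_c.png

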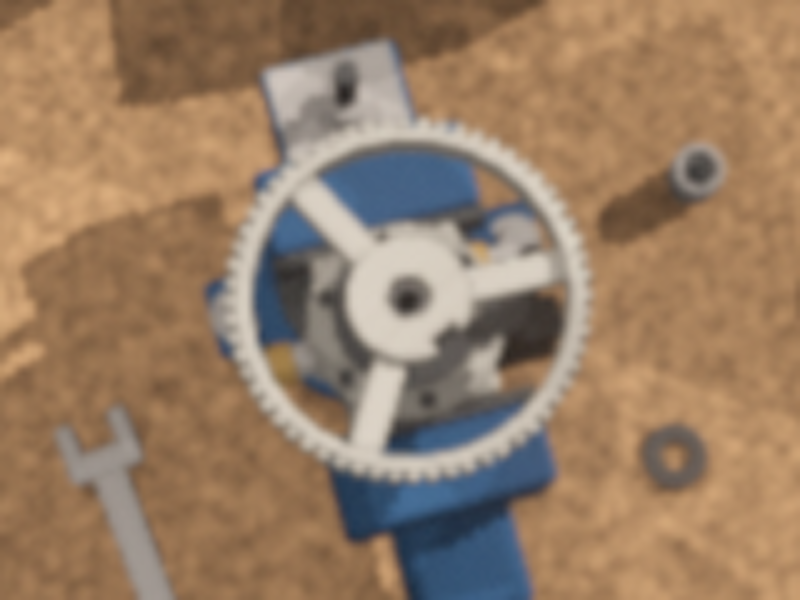

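View pics/side_c.png

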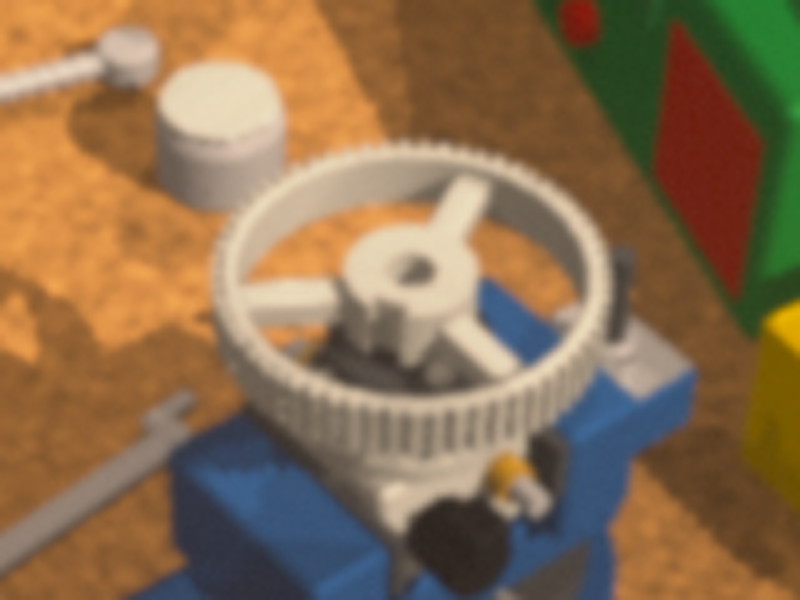

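```bash
cat >> h.py <<'E'
def overlay(p,f,c,notch,pin,seat=0.0,s=5):
    zu=.1945-seat
    im=p['img'][:,:,::-1]
    cc=proj(p,[[c[0],c[1],.2]])[0]; x0=int(cc[0])-80;y0=int(cc[1])-60
    big=cv2.resize(im[y0:y0+120,x0:x0+160],None,fx=s,fy=s,interpolation=cv2.INTER_CUBIC)
    def line(P,col,cl=False):
        q=(proj(p,P)-[x0,y0]+.5)*s-.5; cv2.polylines(big,[np.round(q*8).astype(np.int32).reshape(-1,1,2)],cl,col,1,cv2.LINE_AA,3)
    t=np.linspace(0,2*np.pi,73)
    circ=lambda r,z,cx=c:np.c_[cx[0]+r*np.cos(t),cx[1]+r*np.sin(t),0*t+z]
    line(circ(.077,zu+.026),(0,0,255));line(circ(.026,zu+.026),(0,0,255));line(circ(.010,zu+.026),(0,0,255));line(circ(.068,zu+.026),(0,0,255))
    for k in(60,180,300):
        a=np.deg2rad(notch+k);u=np.array([np.cos(a),np.sin(a)]);v=np.array([-u[1],u[0]])
        line([[*(np.array(c)+u*r+v*w),zu+.02] for r,w in((.026,.007),(.068,.007),(.068,-.007),(.026,-.007))],(0,255,0),True)
    a=np.deg2rad(notch);u=np.array([np.cos(a),np.sin(a)]);v=np.array([-u[1],u[0]])
    line([[*(np.array(c)+u*r+v*w),zu+.026] for r,w in((.026,.007),(.019,.007),(.019,-.007),(.026,-.007))],(255,0,255))
    a=np.deg2rad(pin);u=np.array([np.cos(a),np.sin(a)]);pc=np.array(c)+.027*u;v=np.array([-u[1],u[0]])
    line(circ(.006,.190,pc),(255,255,0))
    line([[*(np.array(c)+u*r+v*w),.186] for r,w in((.033,.013),(.053,.013),(.053,-.013),(.033,-.013))],(255,128,0))
    cv2.imwrite('pics/'+f,big)
E
python3 - <<'E'
from h import *
for n in('top','side'):
    p=read_camera(n); overlay(p,n+'_ov1.png',(.599,-.017),-138,-90)
E
```

```text
(no output)
```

View pics/top_ov1.png

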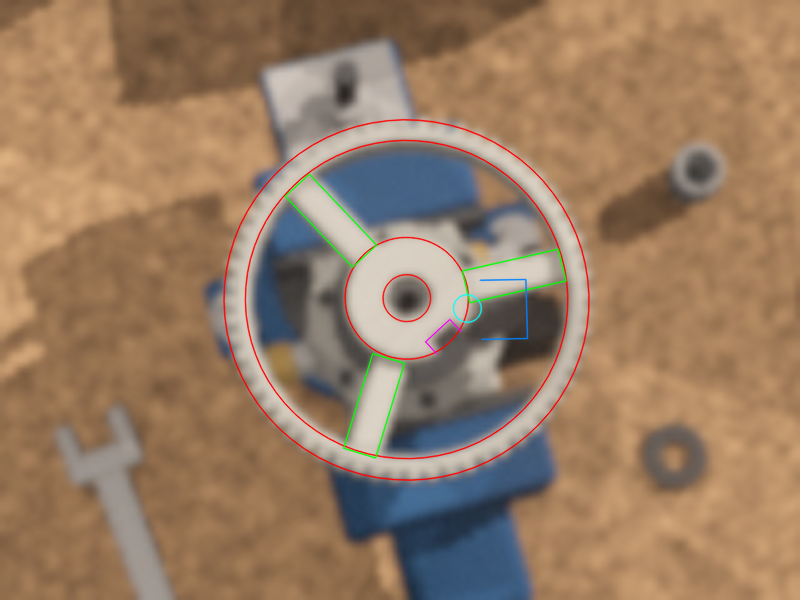

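View pics/side_ov1.png

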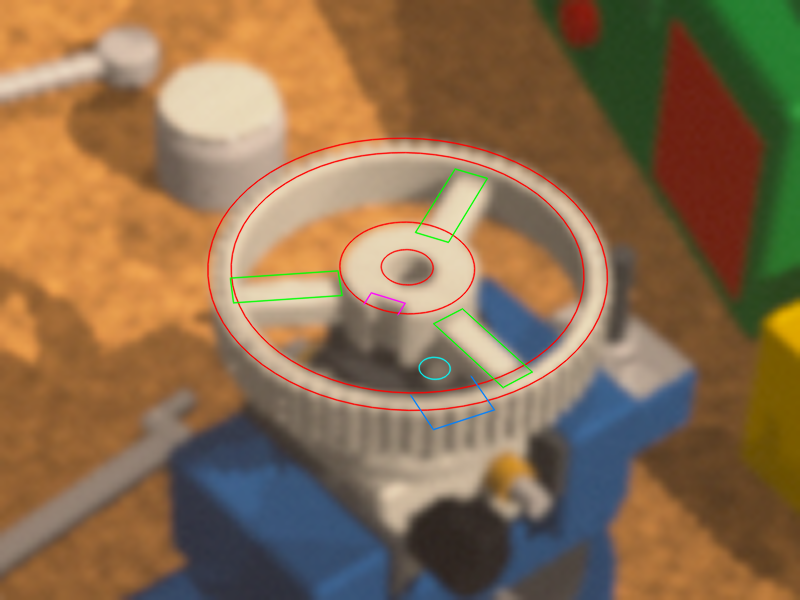

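```bash
cat >> h.py <<'E'
from scipy.spatial.transform import Rotation as Ro
def to(target,yawdeg=None,prt=True):
    o=observe();R=Ro.from_euler('xyz',o['tool_rot'])
    d=R.inv().apply(np.array(target)-o['tool_pos'])*1000
    rv=None
    if yawdeg is not None: rv=(R.inv()*Ro.from_euler('xyz',[np.pi,0,np.deg2rad(yawdeg)])).as_rotvec()
    print('t',round(o['time'],2),'pos',o['tool_pos'].round(4),'yaw',np.rad2deg(o['tool_rot'][2]).round(1),'F',o['contact_force'].round(1),'offset',d.round(1),'rv',None if rv is None else rv.round(3)); return d,rv
E
python3 - <<'E'
from h import *
to((.5641,-.0484,.305),42)
E
```

```text
t 1.1 pos [ 0.2269 -0.4735  0.2922] yaw 25.6 F [ 0.7  0.6 -0.2] offset [ 487.8 -237.6  -12.8] rv [ 0.     0.    -0.286]
```

Emit:
apply_moves(motion=[{"offset":[10,-5,-13],"rotation":[0,0,0]},{"offset":[30,-14.6,0],"rotation":[0,0,0]},{"offset":[30,-14.6,0],"rotation":[0,0,0]},{"offset":[30,-14.6,0],"rotation":[0,0,0]},{"offset":[30,-14.6,0],"rotation":[0,0,0]},{"offset":[30,-14.6,0],"rotation":[0,0,0]},{"offset":[30,-14.6,0],"rotation":[0,0,0]},{"offset":[30,-14.6,0],"rotation":[0,0,0]},{"offset":[30,-14.6,0],"rotation":[0,0,0]},{"offset":[30,-14.6,0],"rotation":[0,0,0]},{"offset":[30,-14.6,0],"rotation":[0,0,0]},{"offset":[30,-14.6,0],"rotation":[0,0,0]}], grip=1, grip_force=20)

```text
time: 2.1
tool_pos: [0.4688, -0.1704, 0.3056]
tool_rot: [3.137, 0.0, 0.434]
contact_force: [0.6, -1.4, 0.1]
opening: 0.0163
```

```bash
python3 - <<'E'
from h import *
to((.5641,-.0484,.305),42)
E
```

```text
t 2.1 pos [ 0.4688 -0.1704  0.3056] yaw 24.9 F [ 0.6 -1.4  0.1] offset [137.8 -70.5   0.3] rv [ 0.004  0.001 -0.299]
```

Emit:
apply_moves(motion=[{"offset":[28,-14,0],"rotation":[0,0,0]},{"offset":[28,-14,0],"rotation":[0,0,0]},{"offset":[28,-14,0],"rotation":[0,0,0]},{"offset":[28,-14,0],"rotation":[0,0,0]},{"offset":[18,-11,0],"rotation":[0,0,-0.1]},{"offset":[4,-2,0],"rotation":[0,0,-0.1]},{"offset":[0,0,0],"rotation":[0,0,-0.1]}])

```text
time: 2.68
tool_pos: [0.5681, -0.0374, 0.305]
tool_rot: [3.137, -0.001, 0.751]
contact_force: [-0.7, -0.5, -0.5]
opening: 0.0008
```

```bash
python3 - <<'E'
from h import *
to((.5641,-.0484,.305),42)
for n in('top','side'):
    p=cam(n,n+'2.png')
print(observe()['opening'])
E
```

```text
t 2.68 pos [ 0.5681 -0.0374  0.305 ] yaw 43.0 F [-0.7 -0.5 -0.5] offset [-10.4   5.4   0. ] rv [ 0.005 -0.001  0.018]
0.0008922132599082043
```

View pics/side2.png

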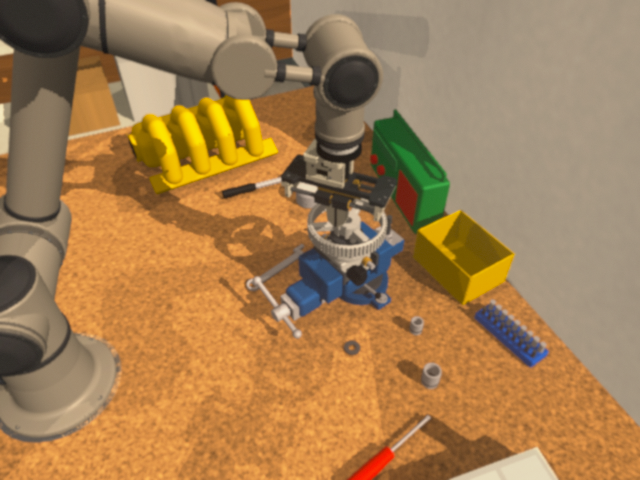

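Emit:
apply_moves(motion=[{"offset":[-10.4,5.4,0],"rotation":[0.005,0,0.018]},{"offset":[0,0,0],"rotation":[0,0,0]}])

```text
time: 2.95
tool_pos: [0.563, -0.0503, 0.3049]
tool_rot: [-3.141, 0.0, 0.721]
contact_force: [0.8, -0.2, -0.1]
opening: 0.0002
```

```bash
python3 - <<'E'
from h import *
to((.5641,-.0484,.267),42)
p=cam('side','s3.png'); im=p['img'][:,:,::-1]; cv2.imwrite('pics/s3c.png',cv2.resize(im[140:260,265:425],None,fx=5,fy=5,interpolation=cv2.INTER_CUBIC))
E
```

```text
t 2.95 pos [ 0.563  -0.0503  0.3049] yaw 41.3 F [ 0.8 -0.2 -0.1] offset [ 2.1 -0.7 37.9] rv [-0.001  0.    -0.012]
```

View pics/s3c.png

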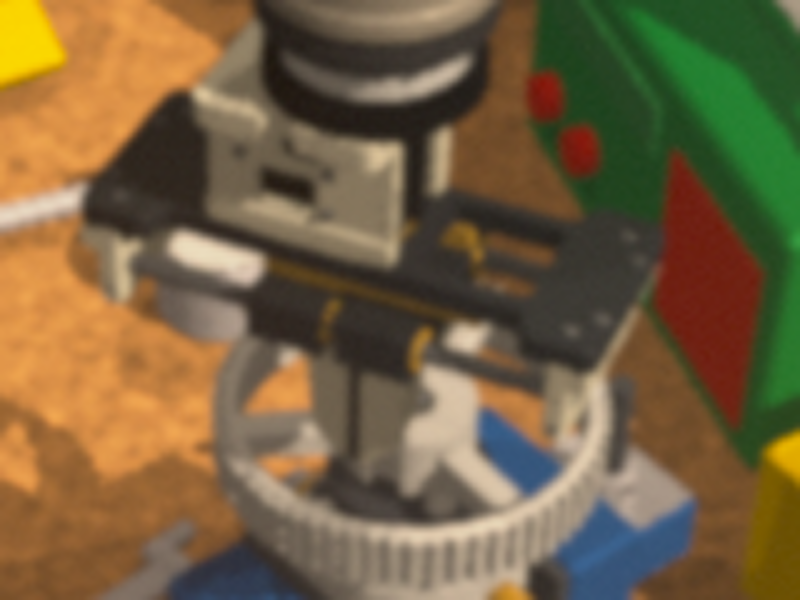

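Emit:
apply_moves(motion=[{"offset":[2,-0.7,10],"rotation":[0,0,-0.01]},{"offset":[0,0,10],"rotation":[0,0,0]},{"offset":[0,0,10],"rotation":[0,0,0]},{"offset":[0,0,6],"rotation":[0,0,0]},{"offset":[0,0,0],"rotation":[0,0,0]}])

```text
time: 3.42
tool_pos: [0.5633, -0.0499, 0.2653]
tool_rot: [-3.14, -0.001, 0.724]
contact_force: [0.1, 0.1, -0.4]
opening: 0.0003
```

```bash
cat >> h.py <<'E'
def at(phi,c=(.599,-.017),z=.267,r=.047):
    a=np.deg2rad(phi); return to((c[0]+r*np.cos(a),c[1]+r*np.sin(a),z),phi+180)
E
python3 - <<'E'
from h import *
at(-138); at(-132)
E
```

```text
t 3.42 pos [ 0.5633 -0.0499  0.2653] yaw 41.5 F [ 0.1  0.1 -0.4] offset [ 1.5 -0.6 -1.7] rv [-0.001 -0.001 -0.009]
t 3.42 pos [ 0.5633 -0.0499  0.2653] yaw 41.5 F [ 0.1  0.1 -0.4] offset [ 1.8  4.4 -1.7] rv [-0.001 -0.001 -0.114]
```

Emit:
apply_moves(motion=[{"offset":[1.7,4.4,-1],"rotation":[0,0,-0.1]},{"offset":[0.3,4.9,0],"rotation":[0,0,-0.105]},{"offset":[0.3,4.9,0],"rotation":[0,0,-0.105]},{"offset":[0.1,3.3,0],"rotation":[0,0,-0.07]},{"offset":[0.1,3.3,0],"rotation":[0,0,-0.07]},{"offset":[0.1,3.3,0],"rotation":[0,0,-0.07]},{"offset":[0.1,3.3,0],"rotation":[0,0,-0.07]},{"offset":[0.1,3.3,0],"rotation":[0,0,-0.07]}])

```text
time: 4.08
tool_pos: [0.5889, -0.064, 0.2642]
tool_rot: [-3.132, -0.001, 1.411]
contact_force: [-3.2, -0.9, 2.8]
opening: 0.0005
```

```bash
python3 - <<'E'
from h import *
at(-98); at(-92)
E
```

```text
t 4.08 pos [ 0.5889 -0.064   0.2642] yaw 80.8 F [-3.2 -0.9  2.8] offset [ 1.   3.4 -2.9] rv [-0.01  -0.001 -0.02 ]
t 4.08 pos [ 0.5889 -0.064   0.2642] yaw 80.8 F [-3.2 -0.9  2.8] offset [ 1.4  8.3 -2.9] rv [-0.01  -0.002 -0.125]
```

Emit:
apply_moves(motion=[{"offset":[1,3.4,-2],"rotation":[-0.01,0,-0.04]},{"offset":[0.2,3.3,-1],"rotation":[0,0,-0.07]},{"offset":[0.1,3.3,-0.5],"rotation":[0,0,-0.07]},{"offset":[0.1,3.3,-0.5],"rotation":[0,0,-0.07]},{"offset":[0.1,3.3,-0.5],"rotation":[0,0,-0.07]}])

```text
time: 4.5
tool_pos: [0.6022, -0.0656, 0.2658]
tool_rot: [-3.128, -0.001, 1.744]
contact_force: [-2.6, -3.1, 0.2]
opening: 0.0003
```

```bash
python3 - <<'E'
from h import *
at(-82); at(-72);
p=cam('side','s4.png'); overlay(p,'s4c.png',(.599,-.017),-107,-90)
p=cam('top','t4.png'); overlay(p,'t4c.png',(.599,-.017),-107,-90)
E
```

```text
t 4.5 pos [ 0.6022 -0.0656  0.2658] yaw 99.9 F [-2.6 -3.1  0.2] offset [ 1.4  3.6 -1.3] rv [-0.013 -0.     0.034]
t 4.5 pos [ 0.6022 -0.0656  0.2658] yaw 99.9 F [-2.6 -3.1  0.2] offset [ 1.8 11.8 -1.4] rv [-0.013 -0.002 -0.141]
```

View pics/s4c.png

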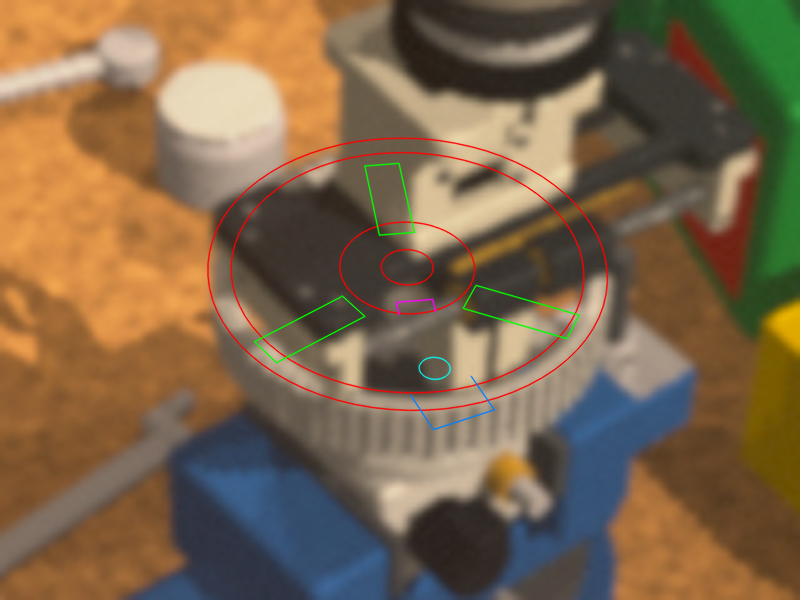

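View pics/t4c.png

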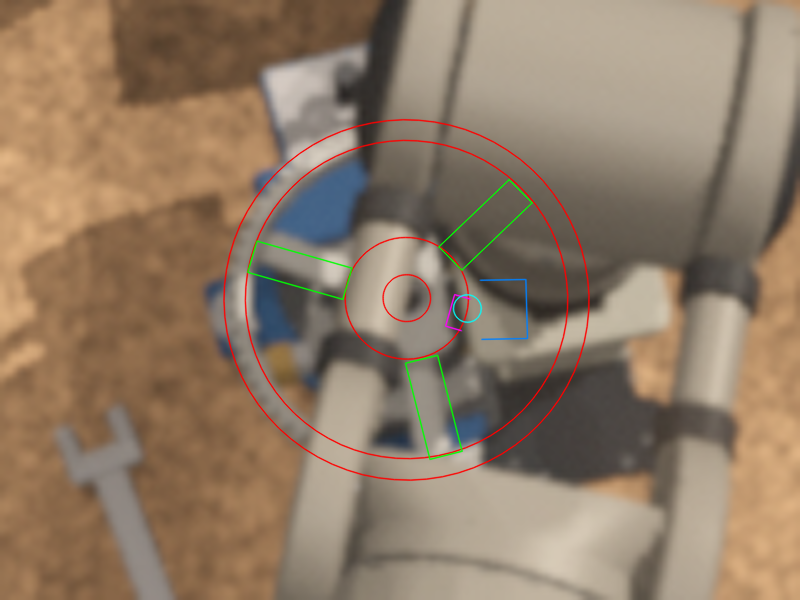

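Emit:
apply_moves(motion=[{"offset":[0.8,3.6,-1],"rotation":[-0.01,0,-0.03]},{"offset":[0.3,3.3,-0.5],"rotation":[0,0,-0.06]},{"offset":[0.2,3.3,-0.3],"rotation":[0,0,-0.06]},{"offset":[0.2,2.0,-0.3],"rotation":[0,0,-0.04]},{"offset":[0,0,0],"rotation":[0,0,0]}])

```text
time: 5.02
tool_pos: [0.612, -0.0632, 0.2659]
tool_rot: [-3.132, -0.001, 1.925]
contact_force: [-1.6, -0.9, 0.2]
opening: 0.0004
```

```bash
python3 - <<'E'
from h import *
at(-72);
p=cam('side','s5.png'); overlay(p,'s5c.png',(.599,-.017),-93,-90)
p=cam('top','t5.png'); overlay(p,'t5c.png',(.599,-.017),-93,-90)
for q in('notch','pin_tip','window'):
    print(q,[(np.round(d['location'],4).tolist(),round(d['score'],2)) for d in tip_of(q,p)][:4])
E
```

```text
t 5.02 pos [ 0.612  -0.0632  0.2659] yaw 110.3 F [-1.6 -0.9  0.2] offset [ 0.8  1.9 -1.1] rv [-0.01  -0.001  0.04 ]
notch [([0.5946, -0.0454, 0.1962], 0.63)]
pin_tip [([0.6017, -0.0487, 0.1942], 0.58)]
window [([0.5875, -0.065, 0.195], 0.8), ([0.597, -0.0172, -0.0009], 0.31)]
```

View pics/t5c.png

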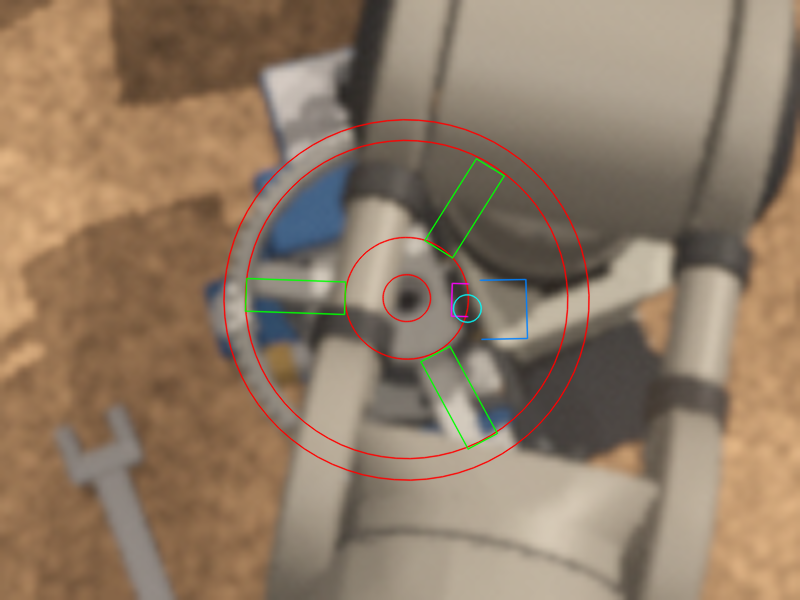

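Emit:
apply_moves(motion=[{"offset":[0,-3,0],"rotation":[0,0,0]},{"offset":[0,0,-20],"rotation":[0,0,0]},{"offset":[0,0,-25],"rotation":[0,0,0]},{"offset":[30,11,-10],"rotation":[0,0,0]},{"offset":[36,13,0],"rotation":[0,0,0]},{"offset":[36,13,0],"rotation":[0,0,0]},{"offset":[36,13,0],"rotation":[0,0,0]},{"offset":[36,13,0],"rotation":[0,0,0]},{"offset":[36,13,0],"rotation":[0,0,0]},{"offset":[20,8,0],"rotation":[0,0,0]}])

```text
time: 6.1
tool_pos: [0.61, 0.1872, 0.3261]
tool_rot: [-3.141, -0.006, 1.906]
contact_force: [0.4, -0.6, -0.7]
opening: 0.0005
```

```bash
python3 - <<'E'
from h import *
at(-72)
for n in('top','side'):
    p=cam(n,n+'6.png'); overlay(p,n+'_6c.png',(.599,-.017),-98,-90)
    im=p['img'][:,:,::-1];c=proj(p,[[.599,-.017,.2]])[0].astype(int); cv2.imwrite(f'pics/{n}6z.png',cv2.resize(im[c[1]-30:c[1]+30,c[0]-40:c[0]+40],None,fx=10,fy=10,interpolation=cv2.INTER_CUBIC))
    for q in('notch','pin_tip','window','pulley_top','drive_hub'):
        print(q,[(np.round(d['location'],4).tolist(),round(d['score'],2)) for d in tip_of(q,p)][:4])
E
```

```text
t 6.1 pos [0.61   0.1872 0.3261] yaw 109.2 F [ 0.4 -0.6 -0.7] offset [-236.5  -78.6   57.7] rv [-0.    -0.006  0.021]
notch [([0.6013, -0.045, 0.1938], 0.49)]
pin_tip [([0.6002, -0.0482, 0.1952], 0.93), ([0.5151, -0.3789, -0.0045], 0.61)]
window []
pulley_top [([0.6004, -0.0141, 0.2247], 0.93)]
drive_hub [([0.5985, -0.019, 0.1815], 0.8), ([0.5546, -0.1573, 0.0023], 0.54)]
notch [([0.5924, -0.0423, 0.1946], 0.93), ([0.6561, -0.2802, 0.0007], 0.36)]
pin_tip [([0.5962, -0.0439, 0.1923], 0.95)]
window [([0.5899, -0.0671, 0.1967], 0.58)]
pulley_top [([0.5979, -0.018, 0.2215], 0.65)]
drive_hub [([0.5977, -0.0189, 0.1872], 0.82)]
```

View pics/top_6c.png

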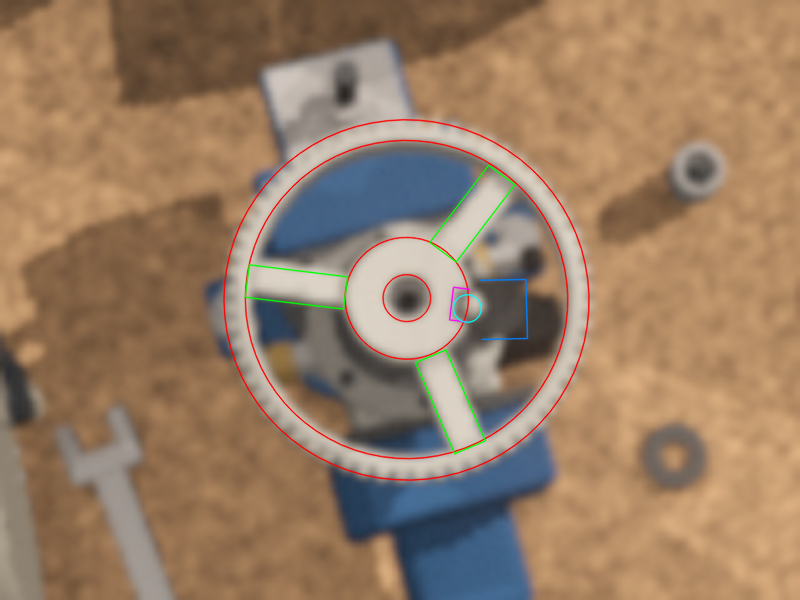

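View pics/side_6c.png

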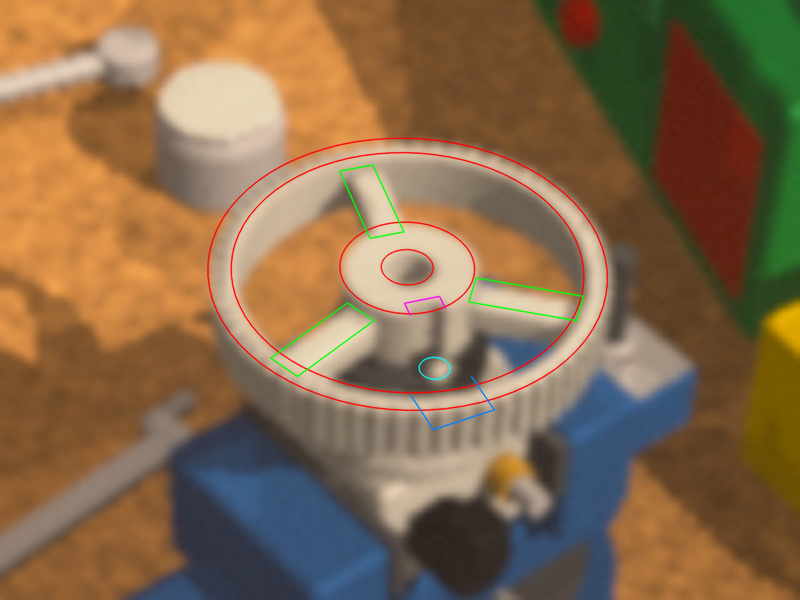

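View pics/top6z.png

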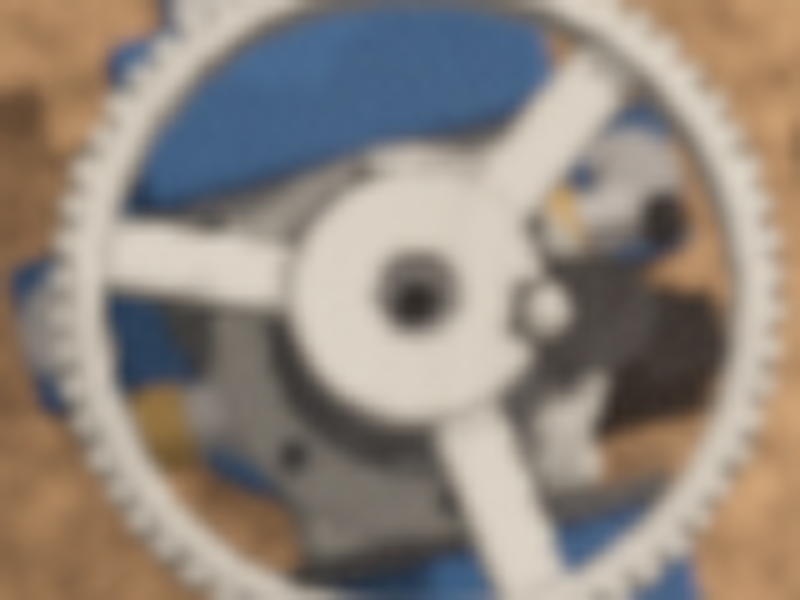

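View pics/side6z.png

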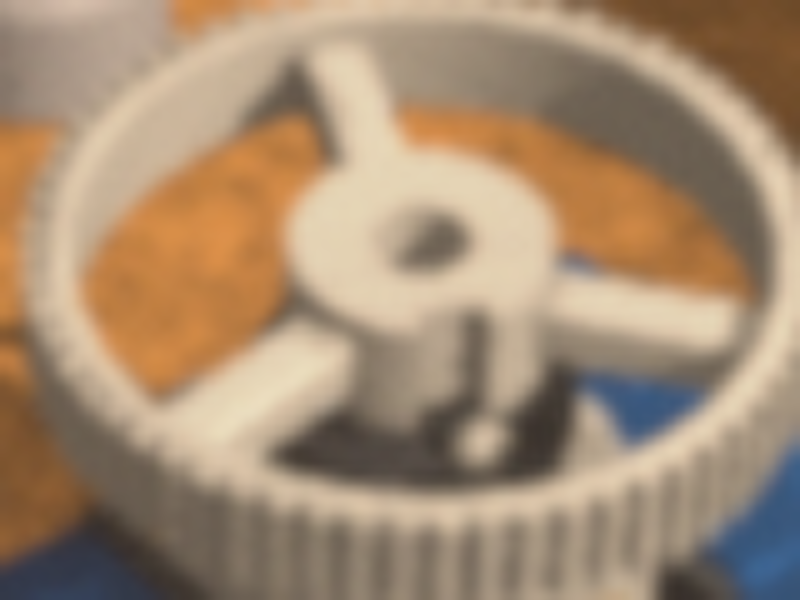

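```bash
python3 - <<'E'
from h import *
from scipy.optimize import minimize
for n,pz in (('top',(547,303)),('side',(480,437))):
    p=read_camera(n); c0=proj(p,[[.599,-.017,.2]])[0].astype(int)
    uv=(np.array(pz)+.5)/10-.5+c0-[40,30]
    pin=onplane(p,uv,.1925)
    # fit pulley: sample brightness contrast
    g=cv2.GaussianBlur(p['img'].astype(np.float32),(0,0),.7); br=g[:,:,2]  # blue channel: alu bright
    def samp(P):
        q=proj(p,P).astype(np.float32); return cv2.remap(br,q[:,0].reshape(-1,1),q[:,1].reshape(-1,1),cv2.INTER_LINEAR).ravel()
    zu=.1945
    def f(v):
        cx,cy,a=v[0]/1000,v[1]/1000,v[2]; s=0
        for k in(60,180,300):
            t=np.deg2rad(a+k);u=np.array([np.cos(t),np.sin(t)]);w=np.array([-u[1],u[0]]);r=np.linspace(.034,.062,15)[:,None]
            for sg in(1,-1):
                for d,m in((.005,1),(.0095,-1)):
                    s+=m*samp(np.c_[np.array([cx,cy])+u*r+sg*d*w,np.full(15,zu+.02)]).mean()
        t=np.linspace(0,6.28,90)
        for R,m in((.0725,3),(.080,-1.5),(.065,-1.5)):
            s+=m*samp(np.c_[cx+R*np.cos(t),cy+R*np.sin(t),0*t+zu+.026]).mean()
        return -s
    best=min((minimize(f,[599+i,-17+j,-98+k],method='Nelder-Mead') for i in(-1,1) for j in(-1,1) for k in(-3,3)),key=lambda r:r.fun)
    c=best.x[:2]/1000; d=pin[:2]-c
    print(n,best.x.round(2),best.fun,'pin',pin.round(4),'r',np.hypot(*d).round(4),'ang',np.rad2deg(np.arctan2(d[1],d[0])).round(1))
    d=pin[:2]-np.array([.599,-.017]);print(np.hypot(*d),np.rad2deg(np.arctan2(d[1],d[0])))
E
```

```text
top [599.82 -18.24 -99.65] -521.48095703125 pin [ 0.6015 -0.0467  0.1925] r 0.0285 ang -86.6
0.029808379696365 -85.15210324410346
side [599.67 -20.36 -99.58] -412.9892578125 pin [ 0.5997 -0.0473  0.1925] r 0.0269 ang -90.0
0.03030301585350656 -88.72303687486387
```

```bash
sed -i 's/c=(.599,-.017),z=.267/c=(.5995,-.019),z=.267/' h.py; python3 - <<'E'
from h import *
at(-82,z=.31)
E
```

```text
t 6.8 pos [0.611  0.1824 0.3258] yaw 109.1 F [-0.2  0.9  0.3] offset [-232.8  -85.6   15. ] rv [-0.002 -0.004  0.193]
```

Emit:
apply_moves(motion=[{"offset":[-36,-13.3,0],"rotation":[0,0,0]},{"offset":[-36,-13.3,0],"rotation":[0,0,0]},{"offset":[-36,-13.3,0],"rotation":[0,0,0]},{"offset":[-36,-13.3,0],"rotation":[0,0,0]},{"offset":[-36,-13.3,0],"rotation":[0,0,0]},{"offset":[-30,-11,5],"rotation":[0,0,0.05]},{"offset":[-12,-5,5],"rotation":[0,0,0.05]},{"offset":[0,0,0],"rotation":[0,0,0.02]}])

```text
time: 7.47
tool_pos: [0.6046, -0.0628, 0.314]
tool_rot: [3.141, -0.004, 1.784]
contact_force: [-0.5, -0.0, -0.5]
opening: 0.0006
```

```bash
python3 - <<'E'
from h import *
at(-82)
E
```

```text
t 7.47 pos [ 0.6046 -0.0628  0.314 ] yaw 102.2 F [-0.5 -0.  -0.5] offset [-3.1  0.8 47. ] rv [ 0.    -0.004  0.074]
```

Emit:
apply_moves(motion=[{"offset":[-3,0.5,12],"rotation":[0,-0.004,0.02]},{"offset":[0,0,12],"rotation":[0,0,0]},{"offset":[0,0,12],"rotation":[0,0,0]},{"offset":[0,0,8],"rotation":[0,0,0]},{"offset":[0,0,0],"rotation":[0,0,0]}])

```text
time: 7.88
tool_pos: [0.6065, -0.0643, 0.2702]
tool_rot: [3.138, 0.0, 1.762]
contact_force: [0.7, 0.4, -0.9]
opening: 0.0002
```

```bash
python3 - <<'E'
from h import *
at(-72);at(-63.5)
E
```

```text
t 7.88 pos [ 0.6065 -0.0643  0.2702] yaw 100.9 F [ 0.7  0.4 -0.9] offset [-0.9  7.5  3.2] rv [ 0.003  0.    -0.123]
t 7.88 pos [ 0.6065 -0.0643  0.2702] yaw 100.9 F [ 0.7  0.4 -0.9] offset [ 0.5 14.3  3.3] rv [ 0.003  0.001 -0.272]
```

Emit:
apply_moves(motion=[{"offset":[-0.2,2.9,1.5],"rotation":[0,0,-0.066]},{"offset":[0.1,2.9,1],"rotation":[0,0,-0.066]},{"offset":[0.1,2.9,0],"rotation":[0,0,-0.066]},{"offset":[0.1,2.9,0],"rotation":[0,0,-0.066]},{"offset":[0,0,0],"rotation":[0,0,0]}])

```text
time: 8.3
tool_pos: [0.6179, -0.0583, 0.2702]
tool_rot: [3.14, 0.003, 2.043]
contact_force: [0.6, -1.2, 1.1]
opening: 0.0005
```

```bash
python3 - <<'E'
from h import *
at(-63.5)
E
```

```text
t 8.3 pos [ 0.6179 -0.0583  0.2702] yaw 117.0 F [ 0.6 -1.2  1.1] offset [-3.6  1.1  3.2] rv [0.001 0.003 0.009]
```

Emit:
apply_moves(motion=[{"offset":[0,-3,0],"rotation":[0,0,0]},{"offset":[0,0,-20],"rotation":[0,0,0]},{"offset":[0,0,-25],"rotation":[0,0,0]},{"offset":[30,15,-10],"rotation":[0,0,0]},{"offset":[34,17,0],"rotation":[0,0,0]},{"offset":[34,17,0],"rotation":[0,0,0]},{"offset":[34,17,0],"rotation":[0,0,0]},{"offset":[34,17,0],"rotation":[0,0,0]},{"offset":[34,17,0],"rotation":[0,0,0]},{"offset":[20,10,0],"rotation":[0,0,0]}])

```text
time: 9.13
tool_pos: [0.6146, 0.1944, 0.3327]
tool_rot: [3.131, 0.002, 2.016]
contact_force: [0.1, -0.4, 0.5]
opening: 0.0005
```

```bash
python3 - <<'E'
from h import *
at(-72)
for n in('top','side'):
    p=cam(n,n+'7.png'); overlay(p,n+'_7c.png',(.5995,-.018),-88,-88)
    im=p['img'][:,:,::-1];c=proj(p,[[.599,-.017,.2]])[0].astype(int); cv2.imwrite(f'pics/{n}7z.png',cv2.resize(im[c[1]-30:c[1]+30,c[0]-40:c[0]+40],None,fx=10,fy=10,interpolation=cv2.INTER_CUBIC))
    for q in('notch','pin_tip'):
        print(q,[(np.round(d['location'],4).tolist(),round(d['score'],2)) for d in tip_of(q,p)][:4])
E
```

```text
t 9.13 pos [0.6146 0.1944 0.3327] yaw 115.5 F [ 0.1 -0.4  0.5] offset [-232.6 -112.3   65.1] rv [0.01  0.001 0.131]
notch [([0.5967, -0.045, 0.1952], 0.58)]
pin_tip [([0.5983, -0.0474, 0.1944], 0.61)]
notch [([0.5959, -0.04, 0.1907], 0.69)]
pin_tip [([0.5968, -0.0466, 0.1926], 0.68)]
```

View pics/top_7c.png

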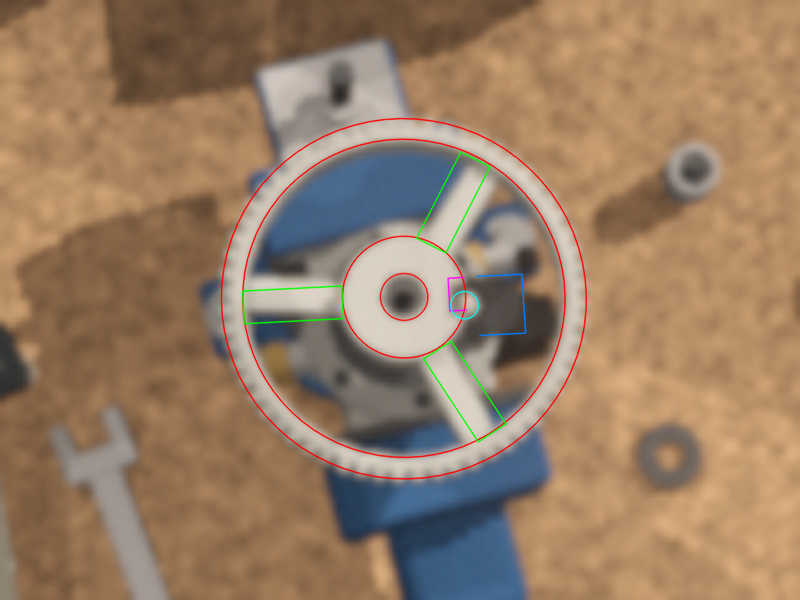

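View pics/top7z.png

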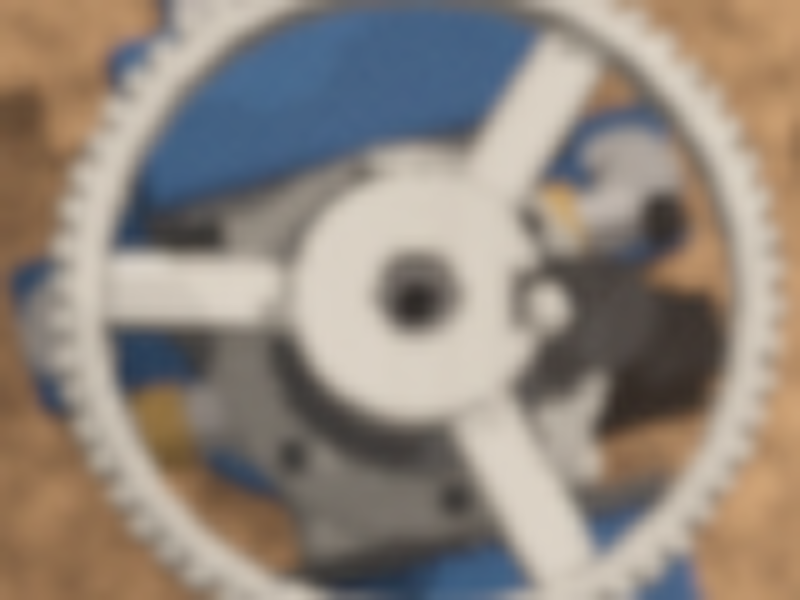

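View pics/side7z.png

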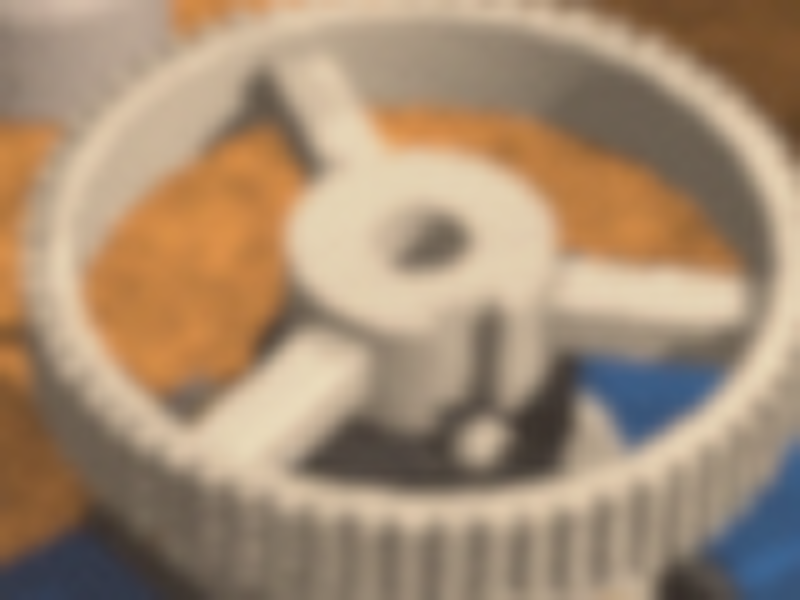

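```bash
cat >> h.py <<'E'
from scipy.optimize import minimize
def fit(p,a0,seat=0.):
    g=cv2.GaussianBlur(p['img'].astype(np.float32),(0,0),.6); br=g[:,:,2]
    def samp(P):
        q=proj(p,P).astype(np.float32); return cv2.remap(br,q[:,0].reshape(-1,1),q[:,1].reshape(-1,1),cv2.INTER_LINEAR).ravel()
    zu=.1945-seat
    t=np.linspace(0,6.28,180)
    def ring(cx,cy):
        s=0
        for R,m in((.0755,1),(.0725,1),(.070,1),(.081,-1.5),(.0655,-1.5)): s+=m*samp(np.c_[cx+R*np.cos(t),cy+R*np.sin(t),0*t+zu+.026]).mean()
        for R,m in((.013,1),(.017,1),(.007,-2)): s+=m*samp(np.c_[cx+R*np.cos(t),cy+R*np.sin(t),0*t+zu+.026]).mean()
        return s
    G=[(ring(.599+i*.0005,-.018+j*.0005),.599+i*.0005,-.018+j*.0005) for i in range(-10,11) for j in range(-10,11)]
    _,cx,cy=max(G)
    def rot(a):
        s=0
        for k in(60,180,300):
            th=np.deg2rad(a+k);u=np.array([np.cos(th),np.sin(th)]);w=np.array([-u[1],u[0]]);r=np.linspace(.034,.062,15)[:,None]
            for d,m in((0,1),(.003,1),(.006,1),(-.003,1),(-.006,1)): s+=m*samp(np.c_[np.array([cx,cy])+u*r+d*w,np.full(15,zu+.02)]).mean()
        return s
    A=np.arange(a0-15,a0+15,.25);S=np.array([rot(a) for a in A]);i=S.argmax()
    top=A[S>S.max()-0.15*(S.max()-S.min())]
    return cx,cy,A[i],top.min(),top.max()
E
python3 - <<'E'
from h import *
for n,pz in (('top',(547,303)),('side',(480,440))):
    p=read_camera(n); c0=proj(p,[[.599,-.017,.2]])[0].astype(int)
    uv=(np.array(pz)+.5)/10-.5+c0-[40,30]; pin=onplane(p,uv,.1925)
    cx,cy,a,l,h=fit(p,-91); d=pin[:2]-[cx,cy]
    print(n,cx,cy,a,l,h,'pin',pin.round(4),np.hypot(*d).round(4),np.rad2deg(np.arctan2(d[1],d[0])).round(1))
    im=cv2.imread(f'pics/{n}6.png')[:,:,::-1]; print('before',fit(dict(p,img=im),-98)); im=cv2.imread(f'pics/{n}1.png')[:,:,::-1]; print('start',fit(dict(p,img=im),-138))
    overlay(p,n+'_8c.png',(cx,cy),a,-88)
E
```

```text
top 0.6 -0.018 -92.75 -96.25 -89.0 pin [ 0.6015 -0.0467  0.1925] 0.0287 -87.0
before (0.6, -0.018, np.float64(-99.75), np.float64(-103.5), np.float64(-96.0))
start (0.6, -0.018, np.float64(-137.5), np.float64(-141.75), np.float64(-133.25))
side 0.5994999999999999 -0.0195 -93.0 -97.5 -88.5 pin [ 0.5993 -0.048   0.1925] 0.0285 -90.4
before (0.5994999999999999, -0.0195, np.float64(-99.75), np.float64(-104.0), np.float64(-95.25))
start (0.5994999999999999, -0.019999999999999997, np.float64(-137.25), np.float64(-141.75), np.float64(-132.5))
```

View pics/top_8c.png

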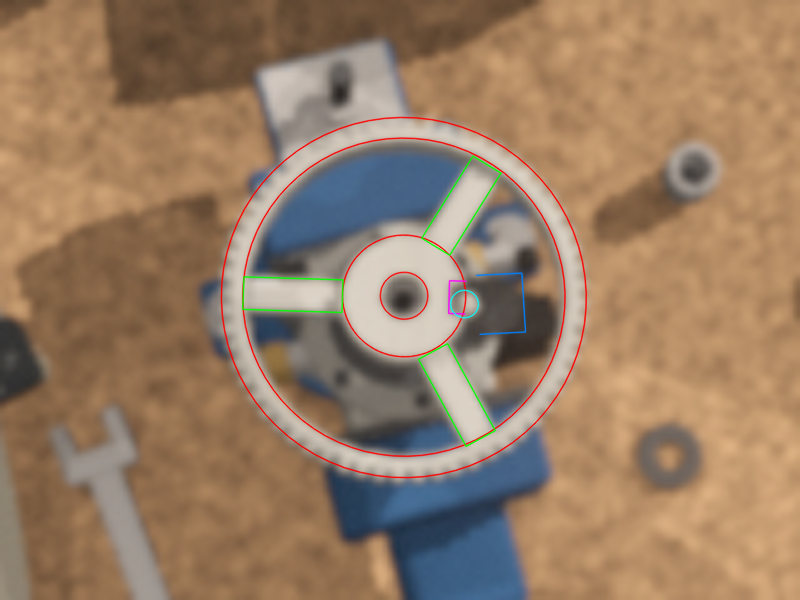

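View pics/side_8c.png

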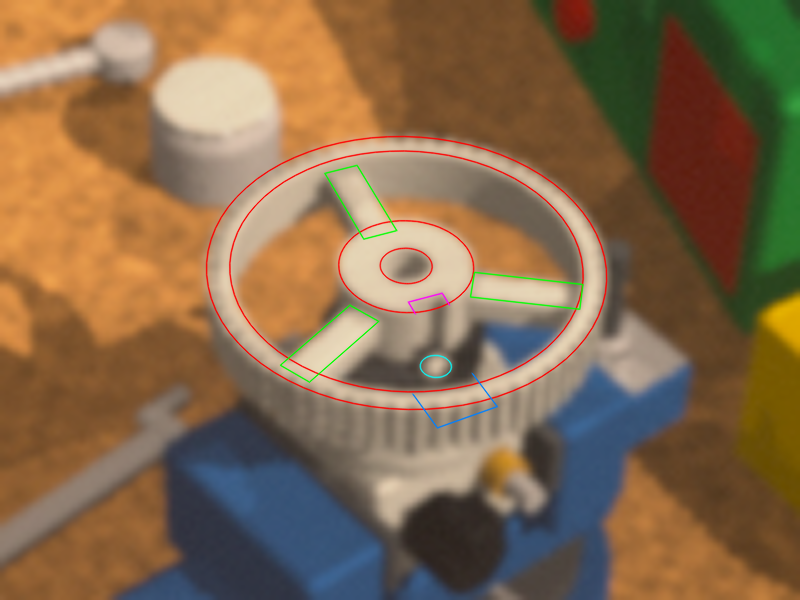

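```bash
python3 - <<'E'
from h import *
to((.6115,-.0615,.315),112)
E
```

```text
t 9.53 pos [0.6158 0.1888 0.3323] yaw 115.3 F [ 0.  -0.6 -0.3] offset [-224.3 -111.    17.1] rv [0.009 0.003 0.058]
```

Emit:
apply_moves(motion=[{"offset":[-34,-17,0],"rotation":[0.009,0,0]},{"offset":[-34,-17,0],"rotation":[0,0,0]},{"offset":[-34,-17,0],"rotation":[0,0,0]},{"offset":[-34,-17,0],"rotation":[0,0,0]},{"offset":[-34,-17,0],"rotation":[0,0,0.02]},{"offset":[-30,-14,8],"rotation":[0,0,0.03]},{"offset":[-14,-7,8],"rotation":[0,0,0.01]},{"offset":[0,0,0],"rotation":[0,0,0]}])

```text
time: 10.2
tool_pos: [0.6076, -0.0675, 0.3169]
tool_rot: [3.139, 0.005, 1.939]
contact_force: [-0.2, -0.1, 0.0]
opening: 0.0006
```

```bash
python3 - <<'E'
from h import *
to((.6115,-.0615,.268),112)
E
```

```text
t 10.2 pos [ 0.6076 -0.0675  0.3169] yaw 111.1 F [-0.2 -0.1  0. ] offset [ 4.4  5.7 48.9] rv [ 0.002  0.005 -0.016]
```

Emit:
apply_moves(motion=[{"offset":[3.5,1.5,12],"rotation":[0,0.005,0]},{"offset":[0,0,12],"rotation":[0,0,0]},{"offset":[0,0,12],"rotation":[0,0,0]},{"offset":[0,0,10],"rotation":[0,0,0]},{"offset":[0,0,0],"rotation":[0,0,0]}])

```text
time: 10.62
tool_pos: [0.6072, -0.0678, 0.2714]
tool_rot: [3.136, 0.0, 1.929]
contact_force: [-0.2, 0.3, -0.1]
opening: 0.0004
```

```bash
python3 - <<'E'
from h import *
to((.6206,-.0569,.268),121)
E
```

```text
t 10.62 pos [ 0.6072 -0.0678  0.2714] yaw 110.5 F [-0.2  0.3 -0.1] offset [ 5.5 16.3  3.5] rv [ 0.006  0.001 -0.183]
```

Emit:
apply_moves(motion=[{"offset":[2,3.5,2],"rotation":[0.006,0,-0.045]},{"offset":[1.5,3.5,1],"rotation":[0,0,-0.045]},{"offset":[1,3,0],"rotation":[0,0,-0.045]},{"offset":[0.5,2.5,0],"rotation":[0,0,-0.04]},{"offset":[0,0,0],"rotation":[0,0,0]}])

```text
time: 11.03
tool_pos: [0.6171, -0.057, 0.2707]
tool_rot: [-3.142, 0.001, 2.112]
contact_force: [-1.2, -1.4, -0.6]
opening: 0.0007
```

```bash
python3 - <<'E'
from h import *
to((.6206,-.0569,.268),121)
E
```

```text
t 11.03 pos [ 0.6171 -0.057   0.2707] yaw 121.0 F [-1.2 -1.4 -0.6] offset [-1.7  3.   2.7] rv [-0.     0.001 -0.   ]
```

Emit:
apply_moves(motion=[{"offset":[-1.5,2.0,2],"rotation":[0,0,0]},{"offset":[0,0.8,0],"rotation":[0,0,0]},{"offset":[0,0,0],"rotation":[0,0,0]}])

```text
time: 11.28
tool_pos: [0.6199, -0.0571, 0.2707]
tool_rot: [-3.141, 0.002, 2.109]
contact_force: [-1.1, -1.1, -0.2]
opening: 0.0005
```

```bash
python3 - <<'E'
from h import *
to((.6206,-.0569,.268),121)
p=cam('top','t9.png'); overlay(p,'t9c.png',(.6,-.018),-89,-88.7)
p=cam('side','s9.png'); overlay(p,'s9c.png',(.5995,-.0195),-89,-88.7)
E
```

```text
t 11.28 pos [ 0.6199 -0.0571  0.2707] yaw 120.8 F [-1.1 -1.1 -0.2] offset [-0.2  0.7  2.7] rv [-0.001  0.002 -0.003]
```

View pics/t9c.png

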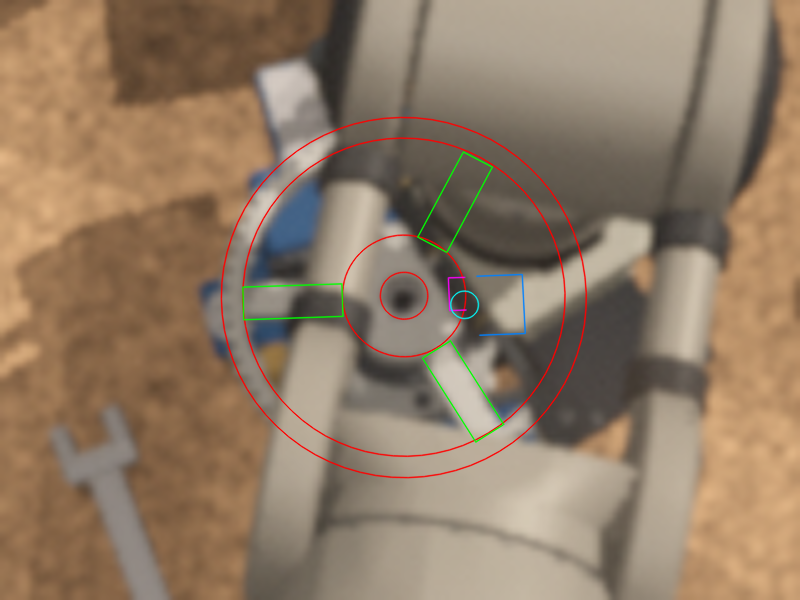

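View pics/s9c.png

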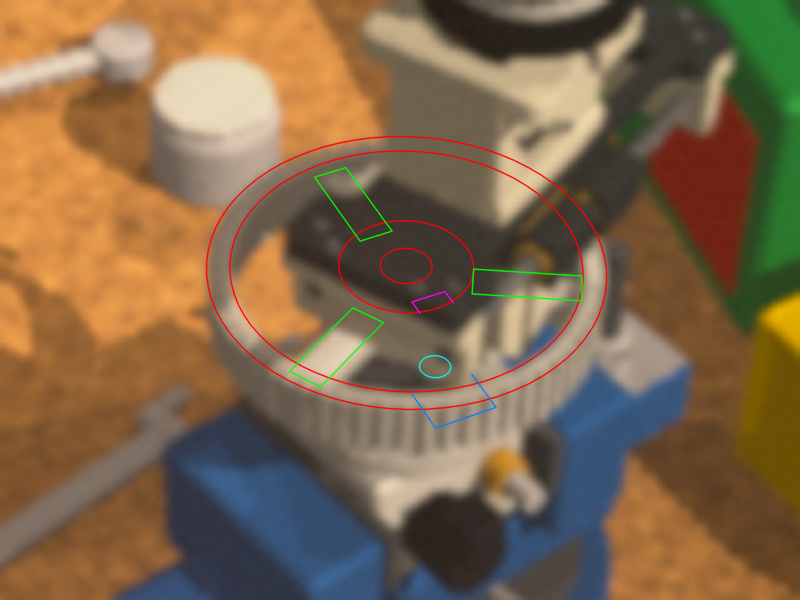

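Emit:
apply_moves(motion=[{"offset":[0,-3,0],"rotation":[0,0,0]},{"offset":[0,0,-15],"rotation":[0,0,0]},{"offset":[0,0,-15],"rotation":[0,0,0]},{"offset":[0,0,0],"rotation":[0,0,0]}])

```text
time: 11.72
tool_pos: [0.6171, -0.0581, 0.2999]
tool_rot: [3.141, -0.001, 2.108]
contact_force: [-0.2, -0.1, 1.0]
opening: 0.0002
```

```bash
python3 - <<'E'
from h import *
to((.5997,-.0188,.292),118)
E
```

```text
t 11.72 pos [ 0.6171 -0.0581  0.2999] yaw 120.8 F [-0.2 -0.1  1. ] offset [42.7  5.1  8. ] rv [ 0.    -0.001  0.048]
```

Emit:
apply_moves(motion=[{"offset":[22,2.6,0],"rotation":[0,0,0]},{"offset":[20,2.5,3],"rotation":[0,0,0]},{"offset":[0,0,0],"rotation":[0,0,0]}])

```text
time: 11.97
tool_pos: [0.6, -0.0193, 0.2956]
tool_rot: [3.139, -0.0, 2.104]
contact_force: [0.4, 0.1, 0.2]
opening: 0.0004
```

```bash
python3 - <<'E'
from h import *
to((.5997,-.0188,.2865),121)
E
```

```text
t 11.97 pos [ 0.6    -0.0193  0.2956] yaw 120.6 F [0.4 0.1 0.2] offset [ 0.5 -0.   9.1] rv [ 0.003 -0.    -0.007]
```

Emit:
apply_moves(motion=[{"offset":[0.4,0,4],"rotation":[0,0,0]},{"offset":[0,0,3],"rotation":[0,0,0]},{"offset":[0,0,2],"rotation":[0,0,0]},{"offset":[0,0,2],"rotation":[0,0,0]},{"offset":[0,0,2],"rotation":[0,0,0]}])

```text
time: 12.38
tool_pos: [0.6002, -0.0191, 0.2827]
tool_rot: [3.136, -0.001, 2.105]
contact_force: [-4.5, 3.3, 9.3]
opening: 0.0007
```

Emit:
apply_moves(motion=[{"offset":[0,0,2],"rotation":[0,0,0]},{"offset":[0,0,2],"rotation":[0,0,0]},{"offset":[0,0,2],"rotation":[0,0,0]}])

```text
time: 12.63
tool_pos: [0.6001, -0.0193, 0.2798]
tool_rot: [3.133, -0.002, 2.103]
contact_force: [-3.3, 2.8, 11.4]
opening: 0.0004
```

Emit:
apply_moves(motion=[{"offset":[0,0,2],"rotation":[0.003,0,0]},{"offset":[0,0,2],"rotation":[0.003,0,0]},{"offset":[0,0,2],"rotation":[0,0,0]}])

```text
time: 12.88
tool_pos: [0.6003, -0.0193, 0.2773]
tool_rot: [3.135, -0.003, 2.102]
contact_force: [-5.9, 3.5, 14.7]
opening: 0.0008
```

Emit:
apply_moves(motion=[{"offset":[0,0,2.5],"rotation":[0,0,0]},{"offset":[0,0,2.5],"rotation":[0,0,0]},{"offset":[0,0,2.5],"rotation":[0,0,0]}])

```text
time: 13.13
tool_pos: [0.6, -0.0194, 0.2771]
tool_rot: [3.13, -0.002, 2.1]
contact_force: [-6.9, 3.2, 16.6]
opening: 0.0006
```

Emit:
apply_moves(motion=[{"offset":[0,0,5],"rotation":[0.005,0,0]},{"offset":[0,0,5],"rotation":[0,0,0]},{"offset":[0,0,5],"rotation":[0,0,0]}])

```text
time: 13.38
tool_pos: [0.5997, -0.0192, 0.2766]
tool_rot: [3.125, 0.003, 2.099]
contact_force: [-12.9, 4.2, 31.2]
opening: 0.0008
```

Hard stop at the expected height (0.277). Lift off, move aside and check.

Emit:
apply_moves(motion=[{"offset":[0,0,-4],"rotation":[0,0,0]},{"offset":[0,0,-20],"rotation":[0,0,0]},{"offset":[0,0,-25],"rotation":[0,0,0]},{"offset":[30,17,0],"rotation":[0,0,0]},{"offset":[34,19,0],"rotation":[0,0,0]},{"offset":[34,19,0],"rotation":[0,0,0]},{"offset":[34,19,0],"rotation":[0,0,0]},{"offset":[34,19,0],"rotation":[0,0,0]},{"offset":[34,19,0],"rotation":[0,0,0]},{"offset":[0,0,0],"rotation":[0,0,0]}])

```text
time: 14.22
tool_pos: [0.6002, 0.2089, 0.3281]
tool_rot: [3.12, 0.007, 2.083]
contact_force: [-0.1, 0.5, -0.2]
opening: 0.0003
```

```bash
python3 - <<'E'
from h import *
at(-72)
for n,c in(('top',(.6,-.018)),('side',(.5995,-.0195))):
    p=cam(n,n+'10.png'); f=fit(p,-88,.0085);print(f); overlay(p,n+'_10c.png',c,f[2],-88.7,.0085)
    for q in('pulley','pulley_top','notch'):
        print(q,[(np.round(d['location'],4).tolist(),round(d['score'],2)) for d in tip_of(q,p)][:4])
E
```

```text
t 14.22 pos [0.6002 0.2089 0.3281] yaw 119.3 F [-0.1  0.5 -0.2] offset [-244.  -122.7   60.2] rv [0.022 0.005 0.198]
(0.6, -0.018, np.float64(-90.25), np.float64(-94.0), np.float64(-86.5))
pulley [([0.595, -0.0156, 0.1836], 0.82)]
pulley_top []
notch [([0.599, -0.0506, 0.1872], 0.84)]
(0.5994999999999999, -0.0195, np.float64(-90.75), np.float64(-95.0), np.float64(-86.0))
pulley [([0.5964, -0.0166, 0.1862], 0.95), ([0.5508, -0.156, -0.0016], 0.38), ([0.6908, -0.1673, -0.0033], 0.31)]
pulley_top [([0.5994, -0.02, 0.2122], 0.87)]
notch [([0.5966, -0.0413, 0.1834], 0.94)]
```

View pics/top_10c.png

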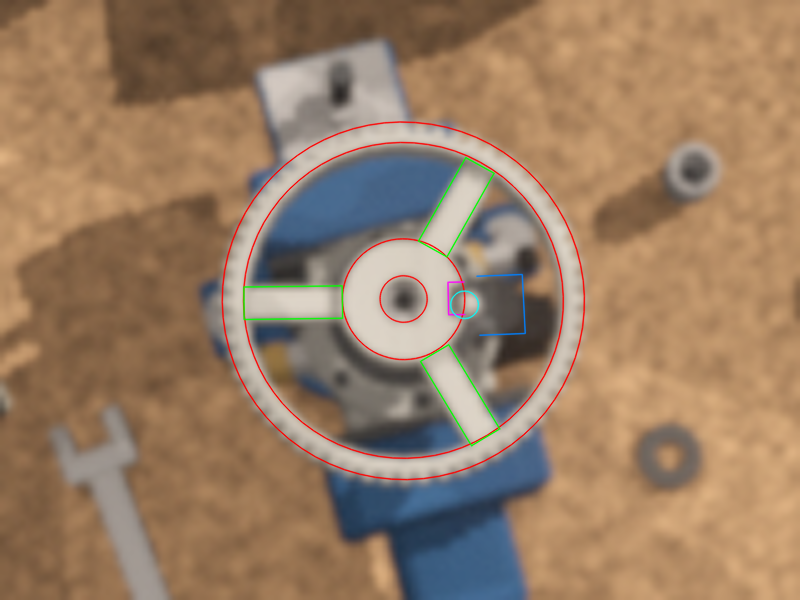

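View pics/side_10c.png

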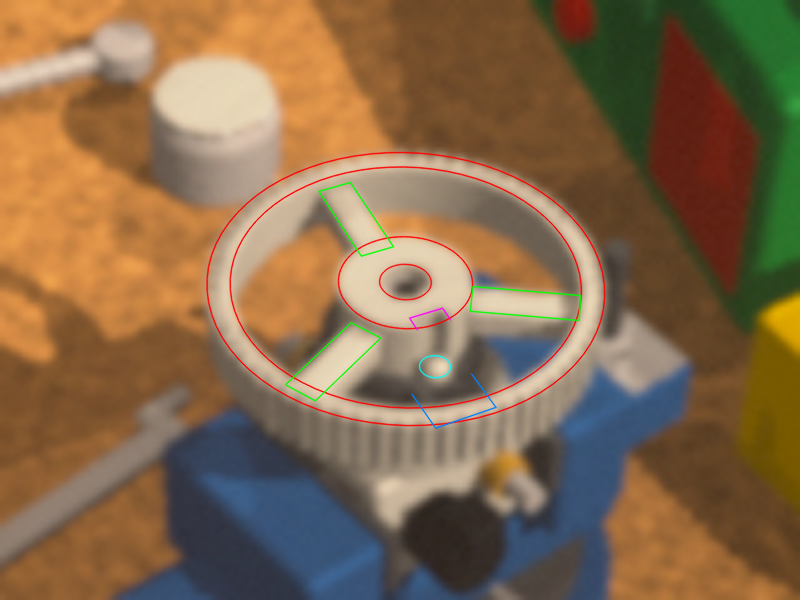

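```bash
python3 -c "
from cell import *
print(observe()['contact_force']);print(hand_in())"
```

```text
[ 0.0008344  -0.08621912  0.31383332]
the job is handed in; nothing more can be done
None
```

The pulley is turned onto the dowel pin and pressed down, and the job is handed in after about 14.4 s of the 48 s allowed.

- **Turning:** I pushed one spoke with the closed fingertips, in three pushes. The notch went from about -137° to about -89°. I measured the pin at about -87° in the top camera and -90° in the side camera, and used about -89° as the target.
- **Pressing:** I pressed on the boss with the closed fingertips. The pulley went down at roughly 9 to 15 N with no stop on the pin. It came to a hard stop with the TCP at z = 0.277 m; I expected 0.278 m when seated. Raising the push to 31 N moved it only about 0.5 mm further.

**Last checks:** With the arm clear, the pulley drawn at full depth (8.5 mm) lined up with the rim, boss and spokes in both cameras. It kept the same centre as before pressing, with the notch at about -90.5°. The side camera's network put the boss top at z = 0.212 m, which is the seated height; the top camera's did not find the boss top. The two cameras disagree on the pin angle by about 3°, within the calibration error. The force reading before handing in was about zero.

I never lifted or pulled the pulley, and never moved the arm near the bolt, tools or other items; I did not check their positions one by one at the end.

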